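Tighten the window lock ring with a pin spanner

ROBOT

A 6-joint arm with a two-finger parallel gripper is mounted at the origin on the work surface. World frame = base frame: x ahead of the robot, y to its left, z up, the work surface at z = 0. Lengths are in m, angles in rad, forces in N, time in s.
With the tool pointing down it reaches from about 0.3 to 0.875 m from the base axis. Payload 6.4 kg.
Tool frame: the origin (TCP) lies on the centre line of the jaws, within the pads' length; the fingertips stand bot.tcp_to_tips ahead of it and the grasp point (between the pads) lies 2 mm behind it (bot.tcp_to_tips is the distance from the TCP to the fingertips, in m); z points along the fingers, y is the line along which they close (so a half turn about z gives the same grasp; the last joint's range is limited). The gripper opens to 85 mm and grips with 20 to 120 N. Pads are 22 mm wide; open, the fingers measure 114 mm over their backs; the gripper's body (76 mm by 85 mm) begins 54 mm behind the grasp point. The pads swing forward as they close: fully open they stand 13 mm farther back than shut.
Start: joints at [0.993, 0.181, 1.607, -0, 1.354, -0.206], TCP at [0.209, 0.536, 0.248] pointing down, gripper open.
Joint ranges: [-2.99, 2.99], [-0.89, 2.07], [0.3, 2.58], [-1.14, 4.28], [0, 2.63], [-3.12, 3.12]. Speed limits (rad/s): [2.57, 2.57, 3.01, 3.14, 3.14, 3.14].

INTERFACE

Orientations are given as a unit quaternion [x, y, z, w].
In Python, from station import observe, get_image, order, bot gives the robot as it stands.
- The arm moves only by the shell command python3 -m creep 'ROWS' [OPENING] [FORCE]. ROWS is JSON, a list of rows, each a list of 6 numbers: the shift along the tool's x, y, z in units of 200 mm (1.0 is 200 mm), then the turn, a rotation vector about the tool's x, y, z in units of pi/4 rad (1.0 is pi/4 rad). In form: [[dx, dy, dz, wx, wy, wz], ...]. A call has 1 to 12 rows; each row is the pose to reach, as a shift and turn from the pose commanded when the call began, along the tool's axes at that moment; what a row does not reach only later rows make up. A row lasts 1/8 s, in which the tool goes at most 62.5 mm and 10.7 degrees, less where a joint would pass 70% of its speed; a pose out of reach is approached as far as the arm can. A call with a number of a shift or a turn outside -1 to 1 is refused whole. A call with a gripper value outside its range is refused whole. OPENING is the closure, from -1 (fully open) to 1 (shut), set as the call begins (- or left out, the last holds). The fingers move at their own pace and stop on an object; FORCE is the grip in N (left out, the last holds). Time passes only in rows, so rows that repeat a pose let the fingers close. It gives the time, the measured TCP pose, the force, the opening and the grip force at its end, in the units of the state.
- observe(): the state, without advancing time (a new reading comes with each control period).
- get_image(name): name is "scene" or "top"; returns a dict with "color" (400x640x3 uint8, red, green, blue), "mtx" (3x3 intrinsics, pixels), "world_to_cam" (4x4, takes a point from world to camera coordinates). Camera axes: x right, y down, z forward; pixel columns grow to the right and rows downward; lengths in m; the calibration is good to about 2 mm. A picture is of the moment at which its call begins. There is no depth.
- order.finish_job(): hands the job in; it is judged then, once.
The state is a dict: "time_s": time; "qpos": joint angles; "dq": joint speeds; "tau": joint torques, N m; "ee_pos": TCP position; "tcp_rot": TCP orientation; "ft_force": force on the tool from outside, world axes, zero at the start; "ft_torque": the same for the moment, N m; "grip_width": finger opening in m; "finger_force": force on a finger pad.
Only numpy, scipy, OpenCV 4.12 (cv2) and the standard library are available. Lean on these libraries where they do the work, as an engineer would, in place of code of your own. Each camera call takes 0.05 s, during which the arm holds its last target. There are 200 camera calls.

TASK

Take the pin spanner from its slotted rest, seat both of its prongs fully in the two holes of the steel lock ring on the sensor housing, and turn the ring clockwise (seen from above) until it comes to its stop. Press gently on the ring and do not force it once it is at its stop. Then put the spanner back upright in its rest, prongs in the slot, let go, and leave the other things on the mat alone.

Things in the scene. Friction and masses are not known exactly. Their poses are not given: they have to be found in the camera images.
- housing: Fixed aluminium box 120 x 120 mm, 50 mm high, on a 3 mm mat; a socket sticks out 22 mm at +y. Origin: centre of underside, z up. On its top a steel lock ring clamps a window on a springy gasket: the ring sinks about 1 mm per 3 N of push, at most 4 mm, and comes back up; keep the push below about 12 N. Under the ring's holes there is room for the whole prongs.
- ring_top (a point): On the ring's axis, at its upper face when not pressed. Ring: 68 mm outside, 30 mm inside diameter, 10 mm thick, with two opposite through holes of 10 mm, each 24 mm from the axis. Axes of the housing: this frame does NOT turn with the ring. The holes' bearing is not reported: at the start their line lies from 0.40 rad anticlockwise to 0.25 rad clockwise (seen from above) of this x axis. Find it.
- ring (a joint): Turn of the lock ring, rad, growing clockwise seen from above: 0 to 0.25 at the start, 0.80 at the firm stop. It takes 0.2 to 0.3 N m to turn (a gently pressed spanner sliding on its face does not turn it) and stays where it is left; at the stop the torque climbs steeply: cease by about 0.7 N m. It says how tight the ring is, not where its holes point.
- spanner_grip (a point): Centre of the flat upright grip of the dark steel pin spanner (0.2 kg); x along its crossbar, z up. Grip: 30 mm wide (x), 12 mm thick (y), 52 mm high (26 mm above and below this point); take it across the 12 mm. Below it a crossbar 68 x 24 mm, 10 mm high, its underside 36 mm below this point, with two prongs of 6 mm diameter, 10 mm long, pointing down at x = -24 and +24 mm.
- spanner_foot (a point): Point on the spanner's axis at the underside of its crossbar, midway between the roots of its prongs; axes as for the grip. It comes to the ring's upper face when the prongs are fully seated.
- rest_slot (a point): Centre of the top of the spanner's rest, a fixed grey plastic block 100 mm (x) by 50 mm (y), its top 22 mm over its underside, with a slot 72 mm long (x), 14 mm wide (y) and 16 mm deep in its top. The spanner's crossbar lies on the top along x, with its underside at this point and its prongs in the slot.
- spool: Bystander: white wire spool 50 mm in diameter, 30 mm high, standing on end. Origin: centre of its underside.
- jar: Bystander: small clear jar with a lid, 44 mm in diameter, 55 mm high. Origin: centre of its underside.
- board: Bystander: small green circuit board 50 x 70 mm with parts on it, about 14 mm high. Origin: centre of its underside.
There are look-alikes about, which are no part of the job. What is shaped like the part that bears spanner_grip but purple is not meant.

How it is judged:
By the outcome, as a careful person would: the job done as asked, in the order asked, and still so for the second after the job is handed in, with the robot touching nothing.
It also fails if it takes over 67 s, if anything falls off the work surface, if the arm or the gripper's body presses on something with over 40 N, if the wrist force passes 120 N, or if a joint passes its speed limit or range.

## Working session

There is one attempt and no reset: what is moved stays moved. The work goes in short steps, Python scripts to look and compute and a shell command to move; the robot and the scene stay as the last step left them, time stands still between calls to the robot, and variables do not carry over. Pictures are saved under pics/ and viewed, at most 10 in all, crops included, and the job is handed in when it is done.

```bash
mkdir -p pics; ls
python3 - <<'E'
from station import observe,get_image,bot
import cv2,numpy as np
print(observe()); print(bot.tcp_to_tips)
for n in("scene","top"):
    d=get_image(n); cv2.imwrite(f"pics/{n}0.png",d["color"][:,:,::-1]); np.savez(f"{n}0.npz",**d)
    print(n,d["mtx"].tolist(),d["world_to_cam"].round(4).tolist())
E
```

```text
pics
{'time_s': 0.0, 'qpos': array([ 9.92680450e-01,  1.81556866e-01,  1.60799640e+00,  3.31909287e-06,
        1.35380823e+00, -2.06303985e-01]), 'dq': array([-0.00052365,  0.00067843,  0.00063204,  0.00069124, -0.00044552,
        0.00018458]), 'tau': array([-1.86640345e-04, -4.44879055e+01, -3.51328254e+01, -2.07075354e-04,
        8.98571452e-03, -4.58333147e-05]), 'ee_pos': array([0.2085939 , 0.53527072, 0.24738084]), 'tcp_rot': array([ 1.84837225e-01,  9.82768751e-01, -8.16644999e-04, -3.39550990e-04]), 'ft_force': array([0.10662204, 0.30633411, 0.46269977]), 'ft_torque': array([ 0.04200047,  0.00786854, -0.01558386]), 'finger_force': 0.0, 'grip_width': 0.08531755126100828}
0.017
scene [[454.20776314960733, 0.0, 316.78205448613124], [0.0, 454.20776314960733, 194.9317055481764], [0.0, 0.0, 1.0]] [[-0.1741, 0.9847, 0.0108, 0.1593], [0.8072, 0.1489, -0.5712, -0.4272], [-0.5641, -0.0908, -0.8207, 1.252], [0.0, 0.0, 0.0, 1.0]]
top [[511.1980128468099, 0.0, 312.614434067539], [0.0, 511.1980128468099, 201.97717150803192], [0.0, 0.0, 1.0]] [[-0.0275, -0.9996, 0.0043, -0.0356], [-0.9792, 0.0261, -0.2012, 0.5997], [0.201, -0.0098, -0.9795, 0.8937], [0.0, 0.0, 0.0, 1.0]]
```

View pics/top0.png

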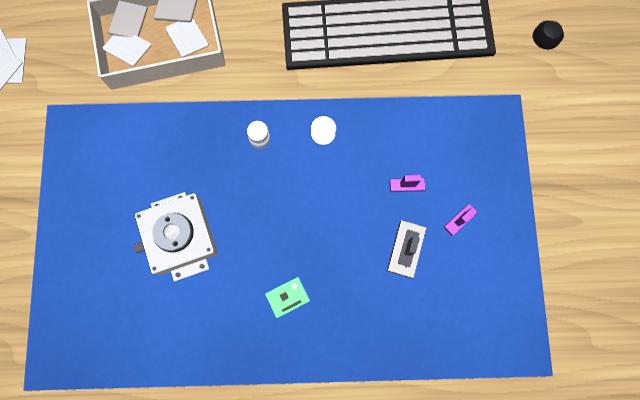

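View pics/scene0.png

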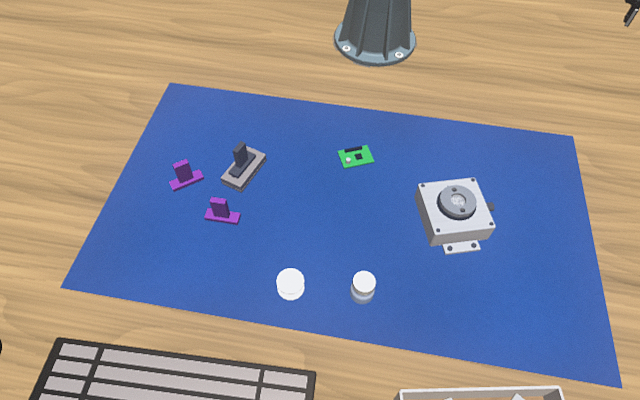

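The top view shows the dark spanner in its grey rest at (408,248), with purple look-alikes at (408,183) and (461,220). The housing and ring are at (173,232), the jar at (258,132), the spool at (323,130) and the board at (288,297). The scene view agrees: dark spanner (241,157), purple ones (183,175) and (222,210), ring (458,201). Only the dark one in the rest fits the description, so I'll check it in a close crop.

Run:
```python
import cv2,numpy as np
t=cv2.imread("pics/top0.png");s=cv2.imread("pics/scene0.png")
def c(i,x,y,w=66,h=50):return cv2.resize(i[y-h//2:y+h//2,x-w//2:x+w//2],(396,300),interpolation=cv2.INTER_CUBIC)
cv2.imwrite("pics/crop1.png",np.vstack([np.hstack([c(t,407,248,80,60),c(t,173,232)]),np.hstack([c(s,243,165),c(s,458,201)])]))
```

```text
(no output)
```

View pics/crop1.png

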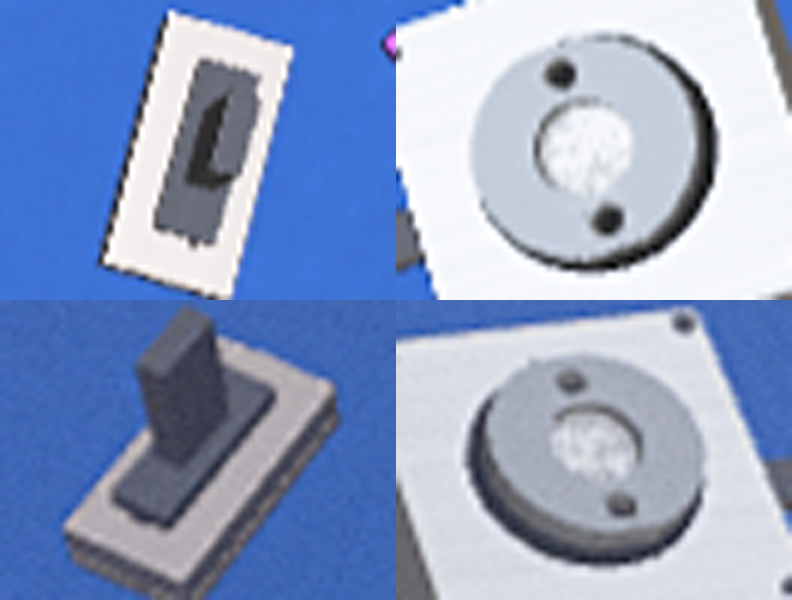

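The crop confirms it: a dark grey spanner with an upright grip in the grey rest, and both ring holes are visible. Next I measure rest, spanner, housing, ring and holes.

```bash
cat > h.py <<'E'
import cv2,numpy as np
def load(n,tag="0"): d=np.load(f"{n}{tag}.npz"); return d["color"],d["mtx"],d["world_to_cam"]
def ray(c,uv):
    _,K,T=c; R,t=T[:3,:3],T[:3,3]; o=-R.T@t
    return o,R.T@np.linalg.inv(K)@np.array([*uv,1.])
def plane(c,uv,z): o,d=ray(c,uv); return o+d*(z-o[2])/d[2]
def tri(c1,p1,c2,p2):
    o1,d1=ray(c1,p1);o2,d2=ray(c2,p2)
    s=np.linalg.lstsq(np.c_[d1,-d2],o2-o1,rcond=None)[0]
    a,b=o1+d1*s[0],o2+d2*s[1]; return (a+b)/2,np.linalg.norm(a-b)
def proj(c,P):
    _,K,T=c; p=K@(T[:3,:3]@np.asarray(P,float)+T[:3,3]); return p[:2]/p[2]
def blobs(mask,win,amin=4):
    x,y,w,h=win; m=np.zeros(mask.shape,np.uint8); m[y:y+h,x:x+w]=mask[y:y+h,x:x+w]
    cs,_=cv2.findContours(m,cv2.RETR_EXTERNAL,cv2.CHAIN_APPROX_NONE)
    return sorted([k for k in cs if cv2.contourArea(k)>=amin],key=cv2.contourArea,reverse=True),m
E
python3 - <<'E'
from h import *
np.set_printoptions(precision=4,suppress=True)
T,S=load("top"),load("scene")
for n,c in(("top",T),("scene",S)): print(n,"cam",ray(c,(0,0))[0])
# rest: not blue
for n,c,w in(("top",T,(377,210,60,80)),("scene",S,(210,138,64,56))):
    hsv=cv2.cvtColor(c[0],cv2.COLOR_RGB2HSV); g=hsv[...,2].astype(int); 
    low=(hsv[...,1]<90)
    bs,_=blobs((low&(g>(150 if n=="top" else 110))).astype(np.uint8),w)
    b=cv2.convexHull(bs[0]).reshape(-1,2)
    P=np.array([plane(c,p,.025)[:2] for p in b],np.float32); r=cv2.minAreaRect(P*1000)
    print(n,"rest",r)
    bs,_=blobs((low&(g<130 if n=="top" else g<105)&low).astype(np.uint8),w)
    k=bs[0].reshape(-1,2); print(" dark area",cv2.contourArea(bs[0]),cv2.minAreaRect(np.array([plane(c,p,.035)[:2] for p in k],np.float32)*1000))
# ring holes
H={}
for n,c,w,thr in(("top",T,(150,207,45,50),110),("scene",S,(438,178,40,45),110)):
    g=cv2.cvtColor(c[0],cv2.COLOR_RGB2GRAY)
    print(n,"min gray",g[w[1]:w[1]+w[3],w[0]:w[0]+w[2]].min())
    bs,_=blobs((g<thr).astype(np.uint8),w,2)
    for b in bs:
        m=cv2.boundingRect(b); x,y,ww,hh=m; x-=2;y-=2;ww+=4;hh+=4
        q=np.clip(150.-g[y:y+hh,x:x+ww],0,None); yy,xx=np.mgrid[y:y+hh,x:x+ww]
        print(n,m,cv2.contourArea(b),(xx*q).sum()/q.sum(),(yy*q).sum()/q.sum())
E
```

```text
top cam [ 0.4066 -0.0425  0.9962]
scene cam [1.0788 0.0204 0.7818]
top rest ((510.408203125, -229.13560485839844), (49.63404846191406, 102.63102722167969), 72.01509094238281)
 dark area 416.0 ((509.8724060058594, -230.77227783203125), (26.408058166503906, 68.27098083496094), 70.67045593261719)
scene rest ((512.023681640625, -229.66392517089844), (50.88430404663086, 101.6925048828125), 71.44599914550781)
 dark area 190.0 ((494.41363525390625, -239.5185546875), (61.41341018676758, 28.855064392089844), 22.60957908630371)
top min gray 18
top (162, 215, 31, 37) 81.0 181.67170961803959 236.5231247123792
top (165, 217, 5, 5) 12.0 167.14864864864865 219.03410553410552
top (173, 242, 5, 4) 10.5 175.0 243.31886678722122
scene min gray 38
scene (438, 193, 38, 27) 144.5 452.73341343642255 210.67840351060497
scene (438, 178, 21, 3) 14.0 446.55021834061137 177.58384279475982
scene (461, 209, 4, 3) 5.0 462.23302107728335 209.99180327868854
scene (452, 189, 4, 2) 2.5 453.8966521106259 189.44832605531295
```

Run:
```python
from h import *
np.set_printoptions(precision=4,suppress=True)
T,S=load("top"),load("scene")
a=(167.2,219.0),(462.3,209.9); b=(175.1,243.2),(454.0,189.5)
for p in(a,b): print(tri(T,p[0],S,p[1]))
for z in(.064,.067,.070):
    for c,i in((T,0),(S,1)):
        A,B=plane(c,a[i],z),plane(c,b[i],z); d=A-B
        print(z,i,A,B,(A+B)[:2]/2,np.linalg.norm(d)*1000,np.arctan2(d[1],d[0]))
# ring upper face: mid-grey (not white housing): top view, region gray 170-215 
g=cv2.cvtColor(T[0],cv2.COLOR_RGB2GRAY); print(g[232,150:200]); print(g[205:262,173])
gs=cv2.cvtColor(S[0],cv2.COLOR_RGB2GRAY); print(gs[201,430:490]); print(gs[175:225,458])
# housing top outline in top view (bright)
hsv=cv2.cvtColor(T[0],cv2.COLOR_RGB2HSV)
bs,_=blobs(((hsv[...,1]<60)&(hsv[...,2]>150)).astype(np.uint8),(125,185,100,100))
m=cv2.minAreaRect(np.array([plane(T,p,.053)[:2] for p in bs[0].reshape(-1,2)],np.float32)*1000); print("housing",m)
```

```text
(array([0.5723, 0.2165, 0.0679]), np.float64(5.482115076980553e-05))
(array([0.5271, 0.2008, 0.0678]), np.float64(0.0001625544273701803))
0.064 0 [0.573  0.2175 0.064 ] [0.5276 0.2018 0.064 ] [0.5503 0.2096] 47.98126124379286 0.33463114410747036
0.064 1 [0.5695 0.2176 0.064 ] [0.5242 0.2019 0.064 ] [0.5468 0.2097] 47.913111014125434 0.3330761984331707
0.067 0 [0.5724 0.2167 0.067 ] [0.5272 0.201  0.067 ] [0.5498 0.2088] 47.82684570280212 0.33463114410747075
0.067 1 [0.5716 0.2167 0.067 ] [0.5265 0.2011 0.067 ] [0.5491 0.2089] 47.71286421602649 0.333076198433171
0.07 0 [0.5719 0.2158 0.07  ] [0.5269 0.2002 0.07  ] [0.5494 0.208 ] 47.672430161811484 0.33463114410747047
0.07 1 [0.5737 0.2159 0.07  ] [0.5288 0.2004 0.07  ] [0.5513 0.2081] 47.512617417927665 0.3330761984331711
[249 250 225 204 204 203 204 204 204 204 205 206 212  87 206 220 224 239
 244 231 242 247 244 231 247 242 240 230 236 216 206 205 205 205 205 205
 205 205 207 200  95  53  29 143 254 251 248 247 247 247]
[247 247 247 247 247 248 250 214 169 206 205 205 204 204 205 205 206 208
 174 188 240 248 247 247 247 247 247 231 220 219 225 235 236 236 223 213
 187 126  84  75 124 187 205 208 173  94  44 165 245 250 247 248 248 248
 248 247 248]
[220 222 223 222 224 235 169  81  54  82  97 171 177 173 170 171 171 172
 175 173 169 199 207 214 205 197 215 214 191 184 204 198 206 194 191 118
 158 180 175 174 170 174 176 173 173 169 191 222 224 224 221 225 223 228
 224 135  97  98 106 104]
[105 105 103 105 193 232 225 222 224 221 190 169 175 177 173 176 180 170
 132 118 179 190 212 221 205 205 191 198 214 199 185 183 177 175 173 174
 176 173 182 136 100 111  91  63  42 142 219 226 221 219]
housing ((552.8316040039062, 209.33489990234375), (128.0274658203125, 118.9857177734375), 18.08245849609375)
```

Ring centre is about (0.550, 0.209, 0.068) with hole-line yaw 0.334, and the hole spacing comes to 48 mm as specified. The rest is about (0.511, −0.229) with yaw −0.32, and its size checks at 50 x 101 mm. Now I approach the spanner.

```bash
cat > g.py <<'E'
# python3 g.py x y z yaw_of_tool_y : remaining shift/turn in units of the moves, for a tool pointing straight down
import sys,numpy as np
from scipy.spatial.transform import Rotation as R
from station import observe
def go(x,y,z,yaw):
    s=observe(); r=R.from_quat(s["tcp_rot"]); c,n=np.cos(yaw),np.sin(yaw)
    best=min((R.from_matrix(np.array([[k*n,-k*c,0],[k*c,k*n,0],[0,0,-1]]).T) for k in(1,-1)),key=lambda t:(r.inv()*t).magnitude())
    print("t %.2f"%s["time_s"],"pos",s["ee_pos"].round(4),"F",s["ft_force"].round(2),"M",s["ft_torque"].round(3),"w %.4f"%s["grip_width"],"q1,q6",s["qpos"][[0,5]].round(2))
    print("shift",((r.inv().apply(np.array([x,y,z])-s["ee_pos"]))/.2).round(4),"turn",((r.inv()*best).as_rotvec()/(np.pi/4)).round(4))
go(*map(float,sys.argv[1:5]))
E
sed -i 's/\[\[k\*n,-k\*c,0\],\[k\*c,k\*n,0\]/[[k*n,-k*c,0],[k*c,k*n,0]/' g.py
python3 g.py .511 -.229 .16 1.253
```

```text
Traceback (most recent call last):
  File "g.py", line 10, in <module>
    go(*map(float,sys.argv[1:5]))
    ~~^^^^^^^^^^^^^^^^^^^^^^^^^^^
  File "g.py", line 7, in go
    best=min((R.from_matrix(np.array([[k*n,-k*c,0],[k*c,k*n,0],[0,0,-1]]).T) for k in(1,-1)),key=lambda t:(r.inv()*t).magnitude())
  File "g.py", line 7, in <genexpr>
    best=min((R.from_matrix(np.array([[k*n,-k*c,0],[k*c,k*n,0],[0,0,-1]]).T) for k in(1,-1)),key=lambda t:(r.inv()*t).magnitude())
              ~~~~~~~~~~~~~^^^^^^^^^^^^^^^^^^^^^^^^^^^^^^^^^^^^^^^^^^^^^^^^^
  File "scipy/spatial/transform/_rotation.pyx", line 1143, in scipy.spatial.transform._rotation.Rotation.from_matrix
ValueError: Non-positive determinant (left-handed or null coordinate frame) in rotation matrix 0: [[ 0.94992631  0.31247399  0.        ]
 [-0.31247399  0.94992631  0.        ]
 [ 0.          0.         -1.        ]].
```

```bash
sed -i 's/\[\[k\*n,-k\*c,0\]/[[-k*n,k*c,0]/' g.py; python3 g.py .511 -.229 .16 1.253
```

```text
t 0.10 pos [0.2086 0.5353 0.2475] F [-0.17  0.55 -0.08] M [-0.014  0.007 -0.026] w 0.0854 q1,q6 [ 0.99 -0.21]
shift [-2.7971 -3.0104  0.4412] turn [-0.002  -0.0005 -0.0688]
```

```bash
python3 -m creep '[[-0.7,-0.75,0,0,0,0],[-0.7,-0.75,0,0,0,0],[-0.7,-0.75,0,0,0,0],[-0.7,-0.75,0,0,0,0]]' 0.1 40
python3 g.py .511 -.229 .16 1.253
```

```text
time_s: 0.6
ee_pos: [0.2854, 0.3424, 0.2479]
tcp_rot: [0.186, 0.982, -0.001, -0.0]
ft_force: [-0.3, 0.4, 0.6]
grip_width: 0.0385
finger_force: 0.0
t 0.60 pos [0.2854 0.3424 0.2479] F [-0.26  0.44  0.65] M [ 0.018 -0.004 -0.054] w 0.0385 q1,q6 [ 0.61 -0.59]
shift [-2.0957 -2.2453  0.4419] turn [-0.0013  0.0001 -0.0726]
```

```bash
python3 -m creep '[[-0.9,-0.95,0,0,0,0],[-0.9,-0.95,0,0,0,0],[-0.9,-0.95,0,0,0,0],[-0.9,-0.95,0,0,0,0],[-0.9,-0.95,0,0,0,0]]'  && python3 -m creep '[[-0.9,-0.95,0,0,0,0],[-0.9,-0.95,0,0,0,0],[-0.9,-0.95,0,0,0,0],[-0.9,-0.95,0,0,0,0],[-0.9,-0.95,0,0,0,0]]'
python3 g.py .511 -.229 .16 1.253
```

```text
time_s: 1.23
ee_pos: [0.3844, 0.0995, 0.2482]
tcp_rot: [0.188, 0.982, -0.0, 0.0]
ft_force: [-0.1, 0.8, -0.8]
grip_width: 0.0385
finger_force: 0.0
time_s: 1.85
ee_pos: [0.483, -0.1418, 0.2477]
tcp_rot: [0.186, 0.983, 0.0, -0.0]
ft_force: [-0.3, 0.8, -0.3]
grip_width: 0.0383
finger_force: 0.0
t 1.85 pos [ 0.483  -0.1418  0.2477] F [-0.27  0.8  -0.26] M [-0.003 -0.005  0.014] w 0.0383 q1,q6 [-0.52 -1.72]
shift [-0.2901 -0.3545  0.4384] turn [ 0.     -0.0009 -0.0723]
```

```bash
python3 -m creep '[[-0.29,-0.355,0.44,0,0,-0.072],[-0.29,-0.355,0.44,0,0,-0.072],[-0.29,-0.355,0.44,0,0,-0.072],[-0.29,-0.355,0.44,0,0,-0.072],[-0.29,-0.355,0.44,0,0,-0.072]]'
python3 g.py .511 -.229 .061 1.253
python3 - <<'E'
from station import get_image
import cv2,numpy as np
for n in("top","scene"):
    d=get_image(n);np.savez(n+"1.npz",**d)
t=np.load("top1.npz")["color"];s=np.load("scene1.npz")["color"]
c=lambda i,x,y:cv2.resize(i[y-50:y+50,x-66:x+66],(396,300),interpolation=cv2.INTER_CUBIC)
cv2.imwrite("pics/p1.png",np.hstack([c(t,407,248),c(s,243,150)])[:,:,::-1])
E
```

```text
time_s: 2.48
ee_pos: [0.5113, -0.2258, 0.1621]
tcp_rot: [0.156, 0.988, -0.0, 0.001]
ft_force: [0.3, -0.1, 0.8]
grip_width: 0.0384
finger_force: 0.0
t 2.48 pos [ 0.5113 -0.2258  0.1621] F [ 0.26 -0.09  0.75] M [0.021 0.001 0.016] w 0.0384 q1,q6 [-0.63 -1.89]
shift [-0.0023 -0.0155  0.5057] turn [-0.0007  0.0034  0.0055]
```

View pics/p1.png

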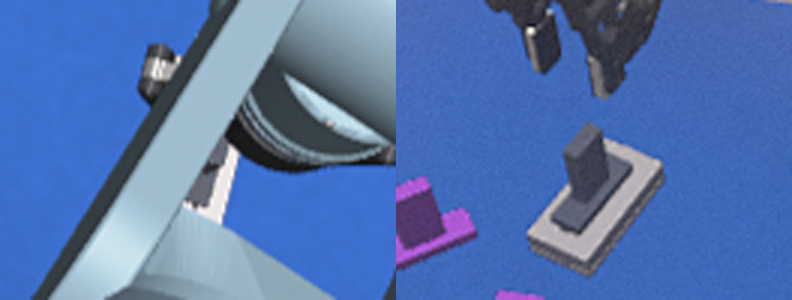

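The scene half shows the open fingers directly above the dark grip, straddling its thickness. I descend and close.

```bash
python3 -m creep '[[0,0,0.25,0,0,0],[0,0,0.45,0,0,0],[0,0,0.5,0,0,0],[0,0,0.5,0,0,0],[0,0,0.5,0,0,0]]'
python3 g.py .511 -.229 .061 1.253
python3 -m creep '[[0,0,0,0,0,0],[0,0,0,0,0,0],[0,0,0,0,0,0],[0,0,0,0,0,0],[0,0,0,0,0,0]]' 1 80
python3 g.py .511 -.229 .061 1.253
```

```text
time_s: 3.2
ee_pos: [0.5118, -0.2277, 0.0625]
tcp_rot: [0.157, 0.988, -0.001, 0.002]
ft_force: [-0.3, -0.2, 0.8]
grip_width: 0.0384
finger_force: 0.0
t 3.20 pos [ 0.5118 -0.2277  0.0625] F [-0.26 -0.23  0.77] M [ 0.064 -0.033  0.016] w 0.0384 q1,q6 [-0.63 -1.89]
shift [ 0.0019 -0.0072  0.0074] turn [-0.0014  0.0045  0.0035]
time_s: 3.82
ee_pos: [0.5112, -0.2277, 0.0618]
tcp_rot: [0.157, 0.988, -0.001, 0.001]
ft_force: [-2.6, -0.8, 5.8]
grip_width: 0.0115
finger_force: 77.8
t 3.83 pos [ 0.5112 -0.2277  0.0618] F [-2.56 -0.75  5.76] M [-0.069  0.098  0.011] w 0.0115 q1,q6 [-0.63 -1.89]
shift [-0.0009 -0.0066  0.0039] turn [-0.0012  0.0029  0.0032]
```

```bash
python3 -m creep '[[0,0,-0.1,0,0,0],[0,0,-0.3,0,0,0],[0,0,-0.5,0,0,0],[0,0,-0.6,0,0,0],[0,0,-0.6,0,0,0],[0,0,-0.6,0,0,0]]'
python3 g.py .5497 .2087 .17 1.905
```

```text
time_s: 4.58
ee_pos: [0.5096, -0.2264, 0.1789]
tcp_rot: [0.157, 0.988, 0.001, -0.001]
ft_force: [-0.2, -0.1, -2.7]
grip_width: 0.0115
finger_force: 77.8
t 4.58 pos [ 0.5096 -0.2264  0.1789] F [-0.21 -0.08 -2.66] M [ 0.     0.044 -0.058] w 0.0115 q1,q6 [-0.63 -1.89]
shift [0.4842 2.1302 0.0472] turn [ 0.0017 -0.0023 -0.827 ]
```

```bash
python3 -m creep '[[0.04,0.15,0,0,0,0],[0.1,0.4,0,0,0,0],[0.16,0.65,0,0,0,0],[0.22,0.9,0,0,0,0],[0.24,1,0,0,0,0]]' && python3 -m creep '[[0.05,0.2,0,0,0,0],[0.1,0.45,0,0,0,0],[0.16,0.7,0,0,0,0],[0.22,0.9,0,0,0,0],[0.24,1,0,0,0,0],[0.24,1,0,0,0,0]]' && python3 -m creep '[[0,0.05,0.02,0,0,-0.15],[0,0.1,0.04,0,0,-0.35],[0,0.13,0.05,0,0,-0.55],[0,0.13,0.05,0,0,-0.75],[0,0.13,0.05,0,0,-0.83],[0,0.13,0.05,0,0,-0.83],[0,0.13,0.05,0,0,-0.83]]'
python3 g.py .5497 .2087 .17 1.905
python3 - <<'E'
from station import get_image
import cv2,numpy as np
for n in("top","scene"):
    d=get_image(n);np.savez(n+"2.npz",**d)
t=np.load("top2.npz")["color"];s=np.load("scene2.npz")["color"]
c=lambda i,x,y:cv2.resize(i[y-45:y+45,x-60:x+60],(400,300),interpolation=cv2.INTER_CUBIC)
cv2.imwrite("pics/p2.png",np.hstack([c(t,173,225),c(s,465,170)])[:,:,::-1])
E
```

```text
time_s: 5.2
ee_pos: [0.5254, -0.0189, 0.1783]
tcp_rot: [0.156, 0.988, 0.0, -0.002]
ft_force: [-0.0, -0.3, -1.9]
grip_width: 0.0109
finger_force: 78.2
time_s: 5.95
ee_pos: [0.5425, 0.1839, 0.1789]
tcp_rot: [0.156, 0.988, -0.0, -0.001]
ft_force: [-0.4, -0.1, -2.6]
grip_width: 0.0113
finger_force: 78.4
time_s: 6.82
ee_pos: [0.5513, 0.2069, 0.1699]
tcp_rot: [-0.166, 0.986, -0.0, -0.0]
ft_force: [0.6, 0.3, -1.0]
grip_width: 0.011
finger_force: 78.5
t 6.83 pos [0.5513 0.2069 0.1699] F [ 0.56  0.34 -1.04] M [-0.022 -0.024  0.012] w 0.0110 q1,q6 [ 0.16 -1.75]
shift [ 0.0044  0.0111 -0.0003] turn [-0.0002 -0.0009  0.0001]
```

View pics/p2.png

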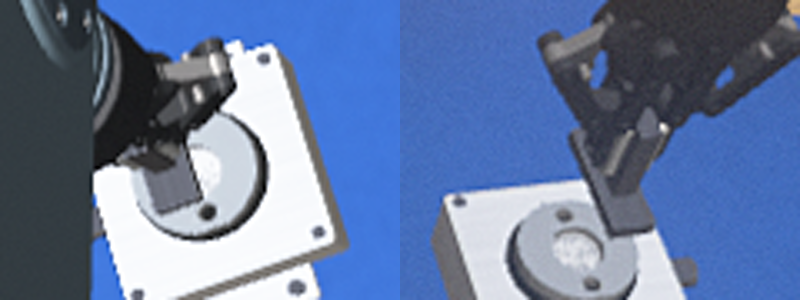

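The spanner hangs over the ring. In the scene crop its crossbar runs from about (575,130) to (650,230), and both holes are visible at (565,214) and (592,284). I check the in-hand offset with predicted crossbar corners.

Run:
```python
from h import *
S=load("scene","2"); T=load("top","2")
from scipy.spatial.transform import Rotation as R
p=np.array([.5513,.2069,.1699]); yaw=.334; X=np.array([np.cos(yaw),np.sin(yaw),0]);Y=np.array([-X[1],X[0],0])
k=10; x0,y0=565-0,0
x0,y0=440+10,155; w,h=60,50
im=cv2.resize(S[0][y0:y0+h,x0:x0+w],(w*k,h*k),interpolation=cv2.INTER_CUBIC)
for sx in(-34,34):
  for sy in(-12,12):
    for dz in(-26.8,-36.8):
      P=p+X*sx/1e3+Y*sy/1e3+[0,0,dz/1e3]; u=proj(S,P); print(sx,sy,dz,u.round(1))
      q=((u-[x0,y0]+.5)*k-.5).round().astype(int); cv2.circle(im,tuple(map(int,q)),3,(255,0,0) if dz>-30 else (0,255,0),-1)
cv2.imwrite("pics/p3.png",im[:,:,::-1])
```

```text
-34 -12 -26.8 [455.5 162.2]
-34 -12 -36.8 [454.1 165.7]
-34 12 -26.8 [468.2 160.7]
-34 12 -36.8 [466.6 164.1]
34 -12 -26.8 [468.5 192.6]
34 -12 -36.8 [466.9 195.9]
34 12 -26.8 [481.8 190.9]
34 12 -36.8 [480.  194.2]
```

View pics/p3.png

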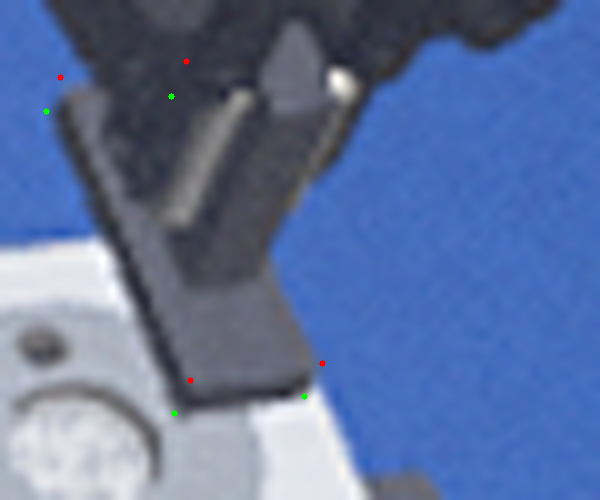

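The observed near edge and long side match the prediction to under 1 mm, so the in-hand offset is about 0. I align over the ring centre and lower.

```bash
python3 -m creep '[[0.004,0.011,0.1,0,0,0],[0.004,0.011,0.2,0,0,0],[0.004,0.011,0.25,0,0,0],[0.004,0.011,0.25,0,0,0],[0.004,0.011,0.25,0,0,0]]'
python3 g.py .5496 .2088 .104 1.905
```

```text
time_s: 7.55
ee_pos: [0.5504, 0.2097, 0.1211]
tcp_rot: [-0.167, 0.986, -0.0, 0.001]
ft_force: [0.5, 0.3, -1.4]
grip_width: 0.0111
finger_force: 78.5
t 7.55 pos [0.5504 0.2097 0.1211] F [ 0.54  0.29 -1.36] M [ 0.051  0.036 -0.025] w 0.0111 q1,q6 [ 0.16 -1.74]
shift [ 0.0054 -0.0031  0.0857] turn [-0.0003  0.0017  0.0029]
```

```bash
python3 -m creep '[[0.004,-0.003,0.015,0,0,0],[0.005,-0.003,0.03,0,0,0],[0.005,-0.003,0.045,0,0,0],[0.005,-0.003,0.045,0,0,0],[0.005,-0.003,0.045,0,0,0]]'
python3 g.py .5496 .2088 .104 1.905
```

```text
time_s: 8.18
ee_pos: [0.5491, 0.2088, 0.1113]
tcp_rot: [-0.168, 0.986, -0.0, 0.0]
ft_force: [0.1, 0.7, -2.3]
grip_width: 0.0108
finger_force: 78.5
t 8.18 pos [0.5491 0.2088 0.1113] F [ 0.1   0.72 -2.29] M [-0.008 -0.034  0.02 ] w 0.0108 q1,q6 [ 0.16 -1.75]
shift [-0.0026 -0.0008  0.0365] turn [-0.      0.0001  0.0031]
```

No contact force with the prong tips about 3 mm below the ring face, so the prongs appear to be in the holes. I continue.

```bash
python3 -m creep '[[0,0,0.01,0,0,0],[0,0,0.02,0,0,0],[0,0,0.03,0,0,0],[0,0,0.03,0,0,0]]'
python3 g.py .5496 .2088 .104 1.905
python3 -m creep '[[0,0,0.005,0,0,0],[0,0,0.01,0,0,0],[0,0,0.01,0,0,0]]'
python3 g.py .5496 .2088 .104 1.905
```

```text
time_s: 8.68
ee_pos: [0.549, 0.2088, 0.1054]
tcp_rot: [-0.168, 0.986, 0.0, 0.0]
ft_force: [-0.5, -0.5, 1.2]
grip_width: 0.0108
finger_force: 78.8
t 8.68 pos [0.549  0.2088 0.1054] F [-0.48 -0.47  1.17] M [-0.072  0.115  0.014] w 0.0108 q1,q6 [ 0.16 -1.75]
shift [-0.0026 -0.0008  0.007 ] turn [0.     0.     0.0031]
time_s: 9.05
ee_pos: [0.5491, 0.2088, 0.1038]
tcp_rot: [-0.168, 0.986, -0.0, 0.0]
ft_force: [-2.4, 0.0, 5.5]
grip_width: 0.011
finger_force: 79.3
t 9.05 pos [0.5491 0.2088 0.1038] F [-2.38  0.    5.45] M [-0.154  0.492  0.016] w 0.0110 q1,q6 [ 0.16 -1.75]
shift [-0.0023 -0.0007 -0.0012] turn [-0.0001  0.0003  0.0031]
```

The crossbar is seated on the ring (contact at z ≈ 0.105, about 7 N net). I turn clockwise in stages and watch the moment.

```bash
python3 -m creep '[[0,0,0,0,0,0.05],[0,0,0,0,0,0.1],[0,0,0,0,0,0.15],[0,0,0,0,0,0.2],[0,0,0,0,0,0.2]]'
python3 g.py .5496 .2088 .104 1.905
python3 -m creep '[[0,0,0,0,0,0.07],[0,0,0,0,0,0.14],[0,0,0,0,0,0.2],[0,0,0,0,0,0.2]]'
python3 g.py .5496 .2088 .104 1.905
```

```text
time_s: 9.68
ee_pos: [0.5496, 0.2088, 0.1039]
tcp_rot: [-0.09, 0.996, -0.0, 0.001]
ft_force: [-0.4, -0.0, 5.2]
grip_width: 0.0112
finger_force: 79.6
t 9.68 pos [0.5496 0.2088 0.1039] F [-0.38 -0.01  5.16] M [-0.135  0.1    0.243] w 0.0112 q1,q6 [ 0.16 -1.59]
shift [ 0.0002  0.     -0.0003] turn [-0.0005  0.0019 -0.196 ]
time_s: 10.18
ee_pos: [0.5496, 0.2088, 0.1038]
tcp_rot: [-0.012, 1.0, 0.0, 0.001]
ft_force: [-0.5, -0.6, 4.9]
grip_width: 0.0109
finger_force: 79.7
t 10.18 pos [0.5496 0.2088 0.1038] F [-0.55 -0.59  4.94] M [-0.101  0.107  0.201] w 0.0109 q1,q6 [ 0.16 -1.43]
shift [ 0.0001 -0.0001 -0.0008] turn [-2.000e-04  1.900e-03 -3.957e-01]
```

The moment is 0.20–0.24 N m, as expected for a moving ring. I continue, with finer steps near the stop.

```bash
python3 -m creep '[[0,0,0,0,0,0.06],[0,0,0,0,0,0.12],[0,0,0,0,0,0.18],[0,0,0,0,0,0.24],[0,0,0,0,0,0.24]]'
python3 g.py .5496 .2088 .104 1.905
python3 -m creep '[[0,0,0,0,0,0.03],[0,0,0,0,0,0.05],[0,0,0,0,0,0.05]]'
python3 g.py .5496 .2088 .104 1.905
```

```text
time_s: 10.8
ee_pos: [0.5496, 0.2088, 0.1038]
tcp_rot: [0.082, 0.997, 0.0, 0.001]
ft_force: [-0.1, 0.2, 4.0]
grip_width: 0.0112
finger_force: 79.7
t 10.80 pos [0.5496 0.2088 0.1038] F [-0.07  0.17  4.05] M [-0.192  0.099  0.242] w 0.0112 q1,q6 [ 0.16 -1.24]
shift [-0.0001 -0.0001 -0.0009] turn [-0.      0.0018 -0.6356]
time_s: 11.18
ee_pos: [0.5496, 0.2088, 0.1038]
tcp_rot: [0.102, 0.995, 0.0, 0.001]
ft_force: [-1.0, -0.1, 5.0]
grip_width: 0.0112
finger_force: 79.6
t 11.18 pos [0.5496 0.2088 0.1038] F [-0.96 -0.13  5.04] M [-0.114  0.139  0.293] w 0.0112 q1,q6 [ 0.16 -1.21]
shift [-0.     -0.0002 -0.0009] turn [ 0.      0.0018 -0.6851]
```

```bash
python3 -m creep '[[0,0,0,0,0,0.02],[0,0,0,0,0,0.04],[0,0,0,0,0,0.04]]'
python3 g.py .5496 .2088 .104 1.905
```

```text
time_s: 11.55
ee_pos: [0.5496, 0.2089, 0.1039]
tcp_rot: [0.117, 0.993, 0.0, 0.001]
ft_force: [-0.4, -0.9, 4.7]
grip_width: 0.0113
finger_force: 79.6
t 11.55 pos [0.5496 0.2089 0.1039] F [-0.38 -0.91  4.68] M [-0.155  0.08   0.276] w 0.0113 q1,q6 [ 0.16 -1.17]
shift [-0.0001 -0.0003 -0.0007] turn [ 1.000e-04  1.900e-03 -7.251e-01]
```

```bash
for i in 1; do python3 -m creep '[[0,0,0,0,0,0.02],[0,0,0,0,0,0.04],[0,0,0,0,0,0.04]]' | head -1
python3 g.py .5496 .2088 .104 1.905 | sed 's/.*F/F/'; done
python3 -m creep '[[0,0,0,0,0,0.02],[0,0,0,0,0,0.03],[0,0,0,0,0,0.03]]' | head -1
python3 g.py .5496 .2088 .104 1.905 | sed 's/.*F/F/'
```

```text
time_s: 11.92
F [-0.32 -0.38  4.83] M [-0.127  0.16   0.179] w 0.0111 q1,q6 [ 0.16 -1.14]
shift [-0.0002 -0.0001 -0.001 ] turn [ 1.000e-04  1.700e-03 -7.651e-01]
time_s: 12.3
F [-1.19 -0.73  4.6 ] M [-0.169  0.091  0.281] w 0.0110 q1,q6 [ 0.16 -1.12]
shift [-0.0001 -0.0003 -0.0007] turn [ 1.000e-04  1.900e-03 -7.949e-01]
```

```bash
python3 -m creep '[[0,0,0,0,0,0.015],[0,0,0,0,0,0.03],[0,0,0,0,0,0.03]]' | head -1
python3 g.py .5496 .2088 .104 1.905 | sed 's/.*F/F/'
python3 -m creep '[[0,0,0,0,0,0.015],[0,0,0,0,0,0.03],[0,0,0,0,0,0.03]]' | head -1
python3 g.py .5496 .2088 .104 1.905 | sed 's/.*F/F/'
```

```text
time_s: 12.68
F [-0.95 -1.31  4.97] M [-0.145  0.078  0.258] w 0.0111 q1,q6 [ 0.16 -1.1 ]
shift [-0.0001 -0.0002 -0.0009] turn [ 1.00e-04  1.80e-03 -8.25e-01]
time_s: 13.05
F [-0.89 -0.99  5.81] M [-0.127  0.075  0.28 ] w 0.0112 q1,q6 [ 0.16 -1.07]
shift [-0.0001 -0.0003 -0.0008] turn [ 2.00e-04  1.90e-03 -8.55e-01]
```

```bash
python3 -m creep '[[0,0,0,0,0,0.015],[0,0,0,0,0,0.03],[0,0,0,0,0,0.03]]' | head -1
python3 g.py .5496 .2088 .104 1.905 | sed 's/.*F/F/'
```

```text
time_s: 13.42
F [-1.13 -0.28  4.9 ] M [-0.087  0.111  0.254] w 0.0111 q1,q6 [ 0.16 -1.05]
shift [-0.0001 -0.0003 -0.0008] turn [ 2.00e-04  1.90e-03 -8.85e-01]
```

```bash
python3 -m creep '[[0,0,0,0,0,0.015],[0,0,0,0,0,0.03],[0,0,0,0,0,0.03]]' | head -1
python3 g.py .5496 .2088 .104 1.905 | sed 's/.*F/F/'
```

```text
time_s: 13.8
F [-0.02 -0.51  5.35] M [-0.089  0.134  0.223] w 0.0108 q1,q6 [ 0.16 -1.02]
shift [-0.0003 -0.0003 -0.001 ] turn [ 2.00e-04  1.70e-03 -9.15e-01]
```

```bash
python3 -m creep '[[0,0,0,0,0,0.015],[0,0,0,0,0,0.03],[0,0,0,0,0,0.03]]' | head -1
python3 g.py .5496 .2088 .104 1.905 | sed 's/.*F/F/'
```

```text
time_s: 14.18
F [-0.95 -0.29  5.82] M [-0.037  0.1    0.24 ] w 0.0112 q1,q6 [ 0.16 -1.  ]
shift [-0.0001 -0.0003 -0.0008] turn [ 3.00e-04  1.80e-03 -9.45e-01]
```

```bash
python3 -m creep '[[0,0,0,0,0,0.015],[0,0,0,0,0,0.025],[0,0,0,0,0,0.025]]' | head -1
python3 g.py .5496 .2088 .104 1.905 | sed 's/.*F/F/'
```

```text
time_s: 14.55
F [-1.34 -0.07  5.28] M [-0.128  0.063  0.236] w 0.0112 q1,q6 [ 0.16 -0.98]
shift [-0.0002 -0.0003 -0.0008] turn [ 3.000e-04  1.800e-03 -9.699e-01]
```

```bash
python3 -m creep '[[0,0,0,0,0,0.015],[0,0,0,0,0,0.025],[0,0,0,0,0,0.025]]' | head -1
python3 g.py .5496 .2088 .104 1.905 | sed 's/.*F/F/'
```

```text
time_s: 14.92
F [-1.24 -0.22  5.09] M [-0.089  0.154  0.237] w 0.0105 q1,q6 [ 0.16 -0.96]
shift [-0.0002 -0.0003 -0.0009] turn [ 3.000e-04  1.800e-03 -9.949e-01]
```

```bash
python3 -m creep '[[0,0,0,0,0,0.015],[0,0,0,0,0,0.025],[0,0,0,0,0,0.025]]' | head -1
python3 g.py .5496 .2088 .104 1.905 | sed 's/.*F/F/'
```

```text
time_s: 15.3
F [-0.84 -0.96  4.93] M [-0.125  0.139  0.224] w 0.0110 q1,q6 [ 0.16 -0.94]
shift [-0.0002 -0.0003 -0.0008] turn [ 3.0000e-04  1.8000e-03 -1.0199e+00]
```

```bash
python3 -m creep '[[0,0,0,0,0,0.015],[0,0,0,0,0,0.025],[0,0,0,0,0,0.025]]' | head -1
python3 g.py .5496 .2088 .104 1.905 | sed 's/.*F/F/'
```

```text
time_s: 15.68
F [-0.65 -0.07  4.61] M [-0.084  0.127  0.232] w 0.0111 q1,q6 [ 0.16 -0.92]
shift [-0.0002 -0.0003 -0.0009] turn [ 4.0000e-04  1.8000e-03 -1.0449e+00]
```

```bash
python3 -m creep '[[0,0,0,0,0,0.015],[0,0,0,0,0,0.025],[0,0,0,0,0,0.025]]' | head -1
python3 g.py .5496 .2088 .104 1.905 | sed 's/.*F/F/'
```

```text
time_s: 16.05
F [-1.04 -0.61  5.35] M [-0.076  0.128  0.282] w 0.0111 q1,q6 [ 0.16 -0.9 ]
shift [-0.0003 -0.0004 -0.0009] turn [ 3.0000e-04  1.8000e-03 -1.0697e+00]
```

```bash
python3 -m creep '[[0,0,0,0,0,0.015],[0,0,0,0,0,0.025],[0,0,0,0,0,0.025]]' | head -1
python3 g.py .5496 .2088 .104 1.905 | sed 's/.*F/F/'
```

```text
time_s: 16.42
F [-0.88  0.39  5.11] M [-0.046  0.124  0.63 ] w 0.0108 q1,q6 [ 0.16 -0.88]
shift [-0.0006 -0.0003 -0.001 ] turn [ 2.0000e-04  1.7000e-03 -1.0941e+00]
```

```bash
python3 -m creep '[[0,0,0,0,0,0.015],[0,0,0,0,0,0.025],[0,0,0,0,0,0.025]]' | head -1
python3 g.py .5496 .2088 .104 1.905 | sed 's/.*F/F/'
```

```text
time_s: 16.8
F [-0.59  0.19  5.59] M [-0.05   0.163  0.826] w 0.0110 q1,q6 [ 0.16 -0.86]
shift [-0.0008 -0.0004 -0.0009] turn [ 1.0000e-04  1.8000e-03 -1.1183e+00]
```

The stop is reached: the moment climbed from 0.28 to 0.63 and then 0.83 N m. That last step was one too many, above the advised 0.7. I back off at once within the prong play, then lift.

```bash
python3 -m creep '[[0,0,0,0,0,-0.04],[0,0,0,0,0,-0.08],[0,0,0,0,0,-0.14],[0,0,0,0,0,-0.14]]' | head -1
python3 g.py .5496 .2088 .104 1.905 | sed 's/.*F/F/'
```

```text
time_s: 17.3
F [-0.84 -0.36  5.56] M [-0.127  0.066  0.075] w 0.0111 q1,q6 [ 0.16 -0.97]
shift [-0.     -0.0004 -0.0009] turn [ 5.000e-04  1.900e-03 -9.812e-01]
```

```bash
python3 -m creep '[[0,0,-0.02,0,0,0],[0,0,-0.05,0,0,0],[0,0,-0.09,0,0,0],[0,0,-0.2,0,0,0],[0,0,-0.35,0,0,0],[0,0,-0.38,0,0,0],[0,0,-0.38,0,0,0]]'
python3 g.py .5112 -.2277 .18 1.253
```

```text
time_s: 18.18
ee_pos: [0.5489, 0.2088, 0.1792]
tcp_rot: [0.217, 0.976, 0.0, 0.0]
ft_force: [-0.6, 0.4, -3.5]
grip_width: 0.0111
finger_force: 78.6
t 18.18 pos [0.5489 0.2088 0.1792] F [-0.63  0.39 -3.5 ] M [-0.009  0.006  0.047] w 0.0111 q1,q6 [ 0.16 -0.97]
shift [-0.7527 -2.0571 -0.0043] turn [ 0.0002  0.0002 -0.1517]
```

```bash
python3 -m creep '[[-0.06,-0.16,0,0,0,0],[-0.15,-0.4,0,0,0,0],[-0.24,-0.65,0,0,0,0],[-0.33,-0.9,0,0,0,0],[-0.37,-1,0,0,0,0]]' && python3 -m creep '[[-0.09,-0.25,0,0,0,0],[-0.18,-0.5,0,0,0,0],[-0.26,-0.7,0,0,0,0],[-0.33,-0.9,0,0,0,0],[-0.37,-0.98,0,0,0,-0.1],[-0.37,-0.98,0,0,0,-0.15],[-0.37,-0.98,0,0,0,-0.15],[-0.37,-0.98,0,0,0,-0.15]]'
python3 g.py .5112 -.2277 .0618 1.253
python3 - <<'E'
from h import *
from station import get_image
for n in("top","scene"):
    d=get_image(n);np.savez(n+"3.npz",**d)
S=load("scene","3")
c=lambda i,x,y,w,h:cv2.resize(i[y-h:y+h,x-w:x+w],(400,300),interpolation=cv2.INTER_CUBIC)
cv2.imwrite("pics/p4.png",np.vstack([np.hstack([c(load("top","3")[0],173,232,33,25),c(S[0],458,201,33,25)]),np.hstack([c(S[0],235,145,60,45),c(load("top","3")[0],407,248,60,45)])])[:,:,::-1])
E
```

```text
time_s: 18.8
ee_pos: [0.5301, -0.0062, 0.1776]
tcp_rot: [0.218, 0.976, -0.0, -0.001]
ft_force: [0.8, 0.5, -2.3]
grip_width: 0.0115
finger_force: 78.8
time_s: 19.8
ee_pos: [0.5151, -0.2121, 0.1784]
tcp_rot: [0.159, 0.987, 0.0, -0.001]
ft_force: [0.1, -0.3, -2.6]
grip_width: 0.011
finger_force: 78.9
t 19.80 pos [ 0.5151 -0.2121  0.1784] F [ 0.09 -0.33 -2.58] M [-0.007 -0.007 -0.026] w 0.0110 q1,q6 [-0.6  -1.85]
shift [-0.007  -0.0806  0.5827] turn [ 0.0007 -0.002  -0.0023]
```

View pics/p4.png

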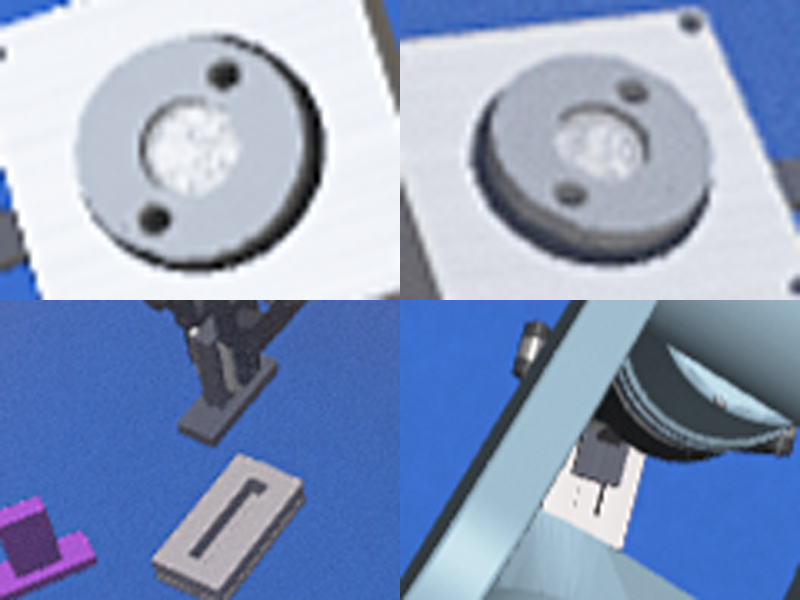

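The ring's hole line now runs (155,218)–(223,73) in the crop, about −0.44 rad, so it has turned roughly 0.77 rad. The spanner hangs upright above the empty slot. I align and lower it.

```bash
python3 -m creep '[[-0.007,-0.04,0.1,0,0,0],[-0.007,-0.08,0.25,0,0,0],[-0.007,-0.08,0.4,0,0,0],[-0.007,-0.08,0.44,0,0,0],[-0.007,-0.08,0.44,0,0,0]]' | head -2
python3 g.py .5112 -.2277 .0618 1.253
```

```text
time_s: 20.52
ee_pos: [0.5119, -0.228, 0.0913]
t 20.52 pos [ 0.5119 -0.228   0.0913] F [ 0.63 -0.6  -2.79] M [-0.032 -0.02   0.038] w 0.0113 q1,q6 [-0.63 -1.88]
shift [0.0035 0.0004 0.1475] turn [ 0.0002 -0.0008 -0.0014]
```

```bash
python3 -m creep '[[0.003,0,0.05,0,0,0],[0.003,0,0.09,0,0,0],[0.003,0,0.115,0,0,0],[0.003,0,0.12,0,0,0],[0.003,0,0.12,0,0,0]]' | head -2
python3 g.py .5112 -.2277 .0618 1.253
```

```text
time_s: 21.15
ee_pos: [0.5113, -0.2282, 0.0673]
t 21.15 pos [ 0.5113 -0.2282  0.0673] F [-0.67 -0.34 -2.97] M [-0.003  0.061  0.039] w 0.0114 q1,q6 [-0.63 -1.88]
shift [0.0012 0.0021 0.0277] turn [-0.      0.0001 -0.0018]
```

```bash
python3 -m creep '[[0.001,0.002,0.01,0,0,0],[0.001,0.002,0.02,0,0,0],[0.001,0.002,0.027,0,0,0],[0.001,0.002,0.027,0,0,0],[0.001,0.002,0.027,0,0,0]]' | head -2
python3 g.py .5112 -.2277 .0618 1.253
```

```text
time_s: 21.78
ee_pos: [0.5113, -0.2277, 0.062]
t 21.77 pos [ 0.5113 -0.2277  0.062 ] F [-0.8   0.88 -1.56] M [ 0.035 -0.035 -0.038] w 0.0109 q1,q6 [-0.63 -1.88]
shift [ 0.0003 -0.      0.0009] turn [-0.0001  0.0003 -0.0018]
```

```bash
python3 -m creep '[[0,0,0.003,0,0,0],[0,0,0.004,0,0,0],[0,0,0.004,0,0,0]]' | head -2
python3 g.py .5112 -.2277 .0618 1.253 | head -1
python3 -m creep '[[0,0,0.004,0,0,0],[0,0,0,0,0,0],[0,0,0,0,0,0],[0,0,0,0,0,0]]' 0.1 
python3 -m creep '[[0,0,-0.1,0,0,0],[0,0,-0.3,0,0,0],[0,0,-0.6,0,0,0],[0,0,-0.9,0,0,0],[0,0,-0.9,0,0,0],[0,0,-0.9,0,0,0]]'
python3 - <<'E'
from h import *
from station import get_image
for n in("top","scene"):
    d=get_image(n);np.savez(n+"4.npz",**d)
S=load("scene","4");T=load("top","4")
c=lambda i,x,y,w,h:cv2.resize(i[y-h:y+h,x-w:x+w],(400,300),interpolation=cv2.INTER_CUBIC)
cv2.imwrite("pics/p5.png",np.hstack([c(S[0],243,155,48,36),cv2.resize(T[0],(400,300))])[:,:,::-1])
E
```

```text
time_s: 22.15
ee_pos: [0.5113, -0.2277, 0.0619]
t 22.15 pos [ 0.5113 -0.2277  0.0619] F [-3.53  1.74  5.96] M [ 0.298  0.411 -0.004] w 0.0112 q1,q6 [-0.63 -1.88]
time_s: 22.65
ee_pos: [0.5112, -0.2277, 0.0611]
tcp_rot: [0.159, 0.987, -0.0, 0.0]
ft_force: [0.4, 0.1, -0.5]
grip_width: 0.0386
finger_force: 0.0
time_s: 23.4
ee_pos: [0.5109, -0.2275, 0.2407]
tcp_rot: [0.159, 0.987, 0.0, -0.0]
ft_force: [0.2, 0.2, 0.2]
grip_width: 0.0389
finger_force: 0.0
```

View pics/p5.png

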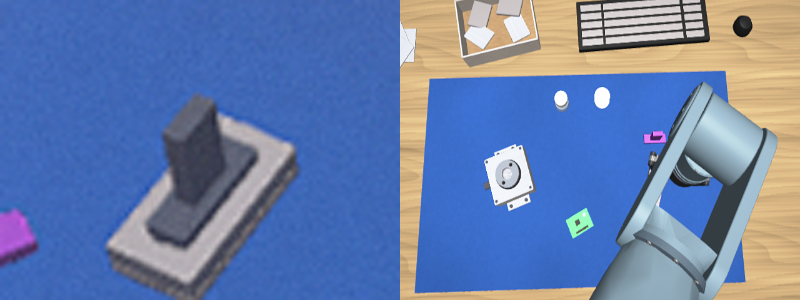

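The spanner stands upright in its rest with the crossbar flat on top, the gripper is clear above it, and the bystanders look undisturbed. Handing in.

```bash
python3 -c "
from station import order
print(order.finish_job())"
```

```text
the job is handed in; nothing more can be done
None
```

The job is handed in: the ring was turned clockwise about 0.77 rad to its stop and the spanner is back upright in its rest, but the torque at the stop briefly reached 0.83 N m, above the advised 0.7, before I backed off.

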